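Cycle the main switch of a tube roller mixer

TASK

The tube roller mixer has hung and needs its main switch cycled: the wide round push-pull knob on its control strip. Pull that knob straight up until it clicks out to its detent, keep it out for at least one second, then push it back down fully home and let go. Leave the slim push-pull knob on the same strip pushed in.

Things in the scene. Friction and masses are not known exactly. Their poses are not given: they have to be found in the camera images.
- wide_knob (a joint): Travel (m) of the main switch, straight up out of the control strip: 0 = pushed fully home (start), 0.020 = out at its detent, also the end stop. An over-centre spring drives it to the nearer end and holds it there: leaving home takes about 5 N, falling to nothing at mid travel (0.010), beyond which it snaps out by itself; pushing back is the same in reverse. No turning.
- wide_knob_grip (a point): Main switch's knob: black plastic upright cylinder, 40 mm diameter, 28 mm high, on a thin steel stem above a round aluminium plate (54 mm diameter, 3 mm thick). The point is its centre, on the axis at mid height, and rises with it. z up, y along the strip. At home it is 84 mm above the table: knob underside at 70 mm, top at 98 mm, strip surface at 60 mm.
- slim_knob (a joint): Travel (m) of the other push-pull knob, to be left in; same mechanism: 0 = home (start), 0.020 = out. Black plastic upright cylinder, 20 mm diameter, 38 mm high, its top 108 mm above the table at home, on a like plate, in another place of the strip.
- mixer: Fixed low grey cabinet, 320 (x) by 400 (y) mm; origin: centre of its underside, on the table; z up. White control strip 60 mm high along y at x = -110 mm, with places at y = -110, 0, 110 mm: wide knob, slim knob and a low black rotary dial (48 mm diameter, 15 mm high, not used), in any order. Four white rollers along y at x = 10 to 130 mm, tops 93 mm above the table.

How it is judged:
By the outcome, as a careful person would: the job done as asked, in the order asked, and still so for the second after the job is handed in, with the robot touching nothing.
It also fails if it takes over 29 s, if anything falls off the work surface, if the arm or the gripper's body presses on something with over 40 N, if the wrist force passes 120 N, or if a joint passes its speed limit or range.

ROBOT

A 7-joint arm with a two-finger parallel gripper is mounted at the origin on the work surface. World frame = base frame: x ahead of the robot, y to its left, z up, the work surface at z = 0. Lengths are in m, angles in rad, forces in N, time in s.
With the tool pointing down it reaches from about 0.4 to 0.85 m from the base axis. Payload 4.5 kg.
Tool frame: the origin (TCP) lies on the mounting face of the last link; the fingertips stand 166 mm ahead of it and the grasp point (between the pads) lies 147 mm ahead of it; y points along the fingers, z is the direction in which the jaws open and shut, and the axes are right-handed (so a half turn about y gives the same grasp; the last joint's range is limited). The gripper opens to 88 mm and grips with 3 to 60 N. Pads are 18 mm wide; open, the fingers measure 123 mm over their backs; the gripper's body (75 mm by 187 mm) begins 45 mm behind the grasp point.
Start: joints at [0.034, 0.689, -0.195, 1.565, 0.157, 0.902, -0.215], TCP at [0.625, 0, 0.405] pointing down, gripper open.
Joint ranges: [-3.01, 3.01], [-0.46, 2.08], [-1.47, 1.51], [0.13, 2.56], [-1, 4.14], [0.04, 2.09], [-2.66, 2.66]. Speed limits (rad/s): [2.57, 2.57, 3.14, 3.14, 3.14, 3.14, 3.14].

INTERFACE

Orientations are given as a unit quaternion [x, y, z, w].
In Python, from plant import r gives the robot as it stands.
- The arm moves only by the tool arm_command, never from a script. Its argument "deltas" is a list of rows, each an object of numbers: "dx", "dy", "dz": the shift along the tool's x, y, z each as a share of 1000 mm, from -1 to 1; "wx", "wy", "wz": the turn, a rotation vector about the tool's x, y, z each as a share of 45 degrees, from -1 to 1. In form: [{"dx": .., "dy": .., "dz": .., "wx": .., "wy": .., "wz": ..}, ...]. A call has exactly 5 rows; each row is the pose to reach, as a shift and turn from the pose commanded when the call began, along the tool's axes at that moment; what a row does not reach only later rows make up. A row lasts 1/10 s, in which the tool goes at most 50 mm and 8.59 degrees, less where a joint would pass 70% of its speed; a pose out of reach is approached as far as the arm can. A call with a number of a shift or a turn outside -1 to 1 is refused whole. A call with a gripper value outside its range is refused whole. "claw" is the opening, from -1 (shut) to 1 (fully open), set as the call begins (left out, the last holds). The fingers move at their own pace and stop on an object; "grip_force" is the grip in N (left out, the last holds). Time passes only in rows, so rows that repeat a pose let the fingers close, or fill a call up. It gives the time, the measured TCP pose, the force and the opening at its end, in the units of the state.
- r.get_state(): the state, without advancing time (a new reading comes with each control period).
- r.snapshot(name): name is "scene" or "side" or "wrist"; returns the picture (420x560x3 uint8, red, green, blue); there is no depth.
- r.get_calibration(name): a dict with "vertical_fov" (degrees; the focal length in pixels is half the picture's height over the tangent of half this angle, whatever the lens; pixels are square), "cx", "cy" (the principal point, pixels), "k1" (the pictures are not rectified: a ray, as slopes to the right and down, at radius r is drawn at 1 + k1 r^2 times it, then the intrinsics apply), "R" (3x3) and "t" (3): a world point X has camera coordinates R X + t. Camera axes: x right, y down, z forward; pixel columns grow to the right and rows downward; lengths in m; the calibration is good to about 2 mm. A picture is of the moment at which its call begins: read the wrist's pose just before it. get_calibration takes no time and is no camera call; for the wrist camera it gives the pose at the moment of the call.
- r.finish_job(): hands the job in, once; it reports no verdict.
The state is a dict: "clock": time; "q": joint angles; "qd": joint speeds; "joint_torque": joint torques, N m; "tool_pos": TCP position; "eef_rot": TCP orientation; "contact_force": force on the tool from outside, world axes, zero at the start; "moment": the same for the moment, N m; "opening": opening from 0.0 (shut) to 1.0 (fully open).
Only numpy, scipy, OpenCV 4.12 (cv2) and the standard library are available. Lean on these libraries where they do the work, as an engineer would, in place of code of your own. Each camera call takes 0.05 s, during which the arm holds its last target.

## Working session

There is one attempt and no reset: what is moved stays moved. The work goes in short steps, Python scripts to look and compute and a tool call to move; the robot and the scene stay as the last step left them, time stands still between calls to the robot, and variables do not carry over. Pictures are saved under pics/ and viewed, and the job is handed in when it is done.

Besides the shell and the picture viewer there is one more tool, called after ">>>" as name(argument=value, ...) on one line, values as JSON. arm_command: Moves the arm, as the interface text tells. Shift numbers are shares of 1000 mm and turn numbers shares of 45 degrees, none past 1 either way. Its arguments: {"type":"object","properties":{"deltas":{"type":"array","items":{"type":"object","properties":{"dx":{"type":"number","minimum":-1,"maximum":1},"dy":{"type":"number","minimum":-1,"maximum":1},"dz":{"type":"number","minimum":-1,"maximum":1},"wx":{"type":"number","minimum":-1,"maximum":1},"wy":{"type":"number","minimum":-1,"maximum":1},"wz":{"type":"number","minimum":-1,"maximum":1}}}},"claw":{"type":"number"},"grip_force":{"type":"number"}},"required":["deltas"]}

```bash
mkdir -p pics; ls; python3 - <<'E'
from plant import r
import cv2
s=r.get_state();print({k:s[k] for k in('clock','tool_pos','eef_rot','contact_force','opening')})
for n in("scene","side","wrist"):
    c=r.get_calibration(n);print(n,c)
    cv2.imwrite(f"pics/{n}0.png",r.snapshot(n)[:,:,::-1])
E
```

```text
pics
{'clock': 0.0, 'tool_pos': array([ 6.24662299e-01, -5.83866490e-05,  4.03876793e-01]), 'eef_rot': array([ 0.50054443, -0.50042474,  0.49954333, -0.49948654]), 'contact_force': array([-0.97233966,  0.24767302,  0.18856143]), 'opening': 0.9946316623620426}
scene {'vertical_fov': 42.842015234232164, 'cx': 277.75173285262713, 'cy': 203.78375488166097, 'k1': -0.2022783258789012, 'R': array([[ 0.1641148 ,  0.98641809, -0.00675839],
       [ 0.75797434, -0.13048634, -0.63909954],
       [-0.63130122,  0.09976301, -0.76909434]]), 't': array([-0.10158833, -0.39922477,  1.36843898])}
side {'vertical_fov': 54.45761784145218, 'cx': 282.7202112347517, 'cy': 217.49064541276078, 'k1': -0.1057437623381074, 'R': array([[ 0.99042259, -0.1380642 , -0.00116741],
       [-0.07475064, -0.52908682, -0.84526888],
       [ 0.11608371,  0.83726066, -0.53433993]]), 't': array([-0.60741073,  0.14926369,  0.60756066])}
wrist {'vertical_fov': 60.22727880021511, 'cx': 279.4107033494426, 'cy': 214.5404879404546, 'k1': -0.09092219466565352, 'R': array([[ 9.99999677e-01,  8.03265077e-04, -2.76904142e-05],
       [ 7.81141224e-04, -9.63190475e-01,  2.68818711e-01],
       [ 1.89261539e-04, -2.68818645e-01, -9.63190791e-01]]), 't': array([-0.62557285, -0.03755429,  0.38866959])}
```

View pics/scene0.png

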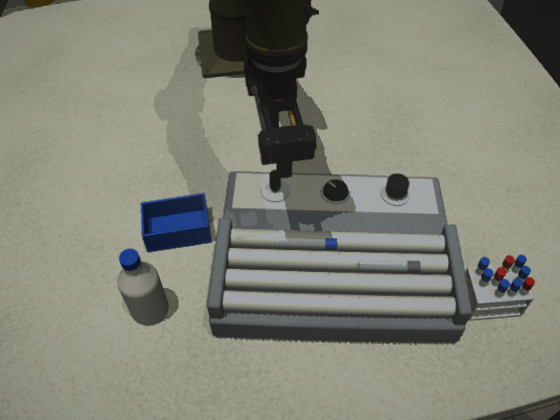

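View pics/side0.png

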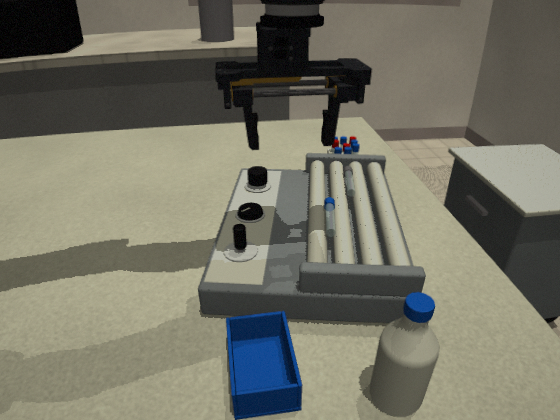

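View pics/wrist0.png

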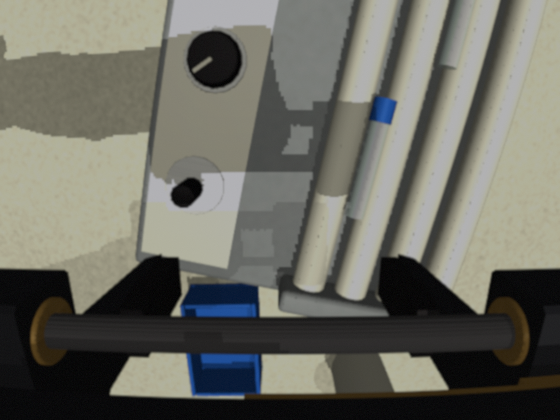

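Scene view: slim knob at (274,182), dial at (336,190), wide knob at (397,185). In the side view the wide knob is at (258,177). I'll mask it in both views and triangulate.

```bash
cat > h.py <<'E'
import numpy as np,cv2
def ray(c,u,v,H=420):
    f=H/2/np.tan(np.radians(c['vertical_fov'])/2)
    K=np.array([[f,0,c['cx']],[0,f,c['cy']],[0,0,1]])
    p=cv2.undistortPoints(np.array([[[u,v]]],float),K,np.array([c['k1'],0,0,0]))[0,0]
    R=np.array(c['R']);d=R.T@np.array([p[0],p[1],1]);return -R.T@np.array(c['t']),d/np.linalg.norm(d)
def plane(c,u,v,z):
    o,d=ray(c,u,v);return o+d*(z-o[2])/d[2]
def tri(rs):
    A=0;b=0
    for o,d in rs:
        P=np.eye(3)-np.outer(d,d);A=A+P;b=b+P@o
    return np.linalg.solve(A,b)
E
python3 - <<'E'
from plant import r
from h import *
W={'scene':((375,165,420,215),),'side':((238,160,278,195),)}
P={'scene':{'slim':(262,165,290,200),'wide':(375,165,420,215),'dial':(318,172,352,206)},'side':{'slim':(228,220,252,250),'wide':(240,160,276,195),'dial':(234,200,268,222)}}
out={}
for n in P:
    im=cv2.imread(f'pics/{n}0.png');c=r.get_calibration(n)
    for k,(a,b,x,y) in P[n].items():
        m=(im[b:y,a:x].max(2)<60).astype(np.uint8)
        N,l,s,ct=cv2.connectedComponentsWithStats(m);i=1+np.argmax(s[1:,4])
        u,v=ct[i]+[a,b];z={'wide':.084,'slim':.089,'dial':.0675}[k]
        print(n,k,(u,v),s[i],plane(c,u,v,z));out.setdefault(k,[]).append(ray(c,u,v))
for k in out: print(k,tri(out[k]))
im=cv2.imread('pics/scene0.png');a=cv2.resize(im[150:350,200:480],None,fx=2.8,fy=2.8);cv2.imwrite('pics/z.png',a)
E
```

```text
scene slim (np.float64(278.51734104046244), np.float64(176.242774566474)) [  8   0  20  27 346] [0.53909471 0.01529972 0.089     ]
scene wide (np.float64(396.84901531728667), np.float64(185.99124726477024)) [ 11   9  23  25 457] [0.59352598 0.22164589 0.084     ]
scene dial (np.float64(335.30434782608694), np.float64(190.42512077294685)) [  5   8  25  21 414] [0.57132801 0.11408393 0.0675    ]
side slim (np.float64(239.43234323432344), np.float64(236.2838283828383)) [  5   4  14  26 303] [0.54690654 0.00775256 0.089     ]
side wide (np.float64(257.070796460177), np.float64(176.13569321533924)) [  8   7  19  20 339] [0.59228628 0.22081691 0.084     ]
side dial (np.float64(250.11267605633802), np.float64(211.3943661971831)) [  4   3  25  18 355] [0.570105   0.11445551 0.0675    ]
slim [0.54433777 0.01302406 0.08926723]
wide [0.59252732 0.2221835  0.08311996]
dial [0.57040974 0.11448734 0.06705868]
```

View pics/z.png

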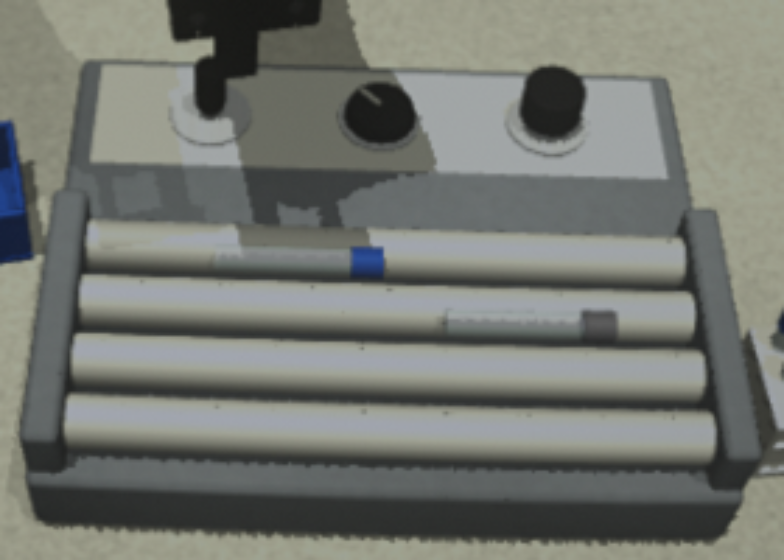

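```bash
python3 - <<'E'
from plant import r
from scipy.spatial.transform import Rotation as R
import numpy as np
s=r.get_state();M=R.from_quat(s['eef_rot']).as_matrix();print(M.round(3),s['clock'],s['tool_pos'])
for g in([.592,.222,.30],[.592,.222,.236]): print(M.T@(np.array(g)-s['tool_pos']))
E
```

```text
[[ 0.    -0.001  1.   ]
 [-1.    -0.     0.   ]
 [ 0.    -1.    -0.001]] 0.15 [ 6.24765165e-01 -2.40104120e-05  4.04094547e-01]
[-0.22203978  0.10411669 -0.03258745]
[-0.22204659  0.16811663 -0.0324978 ]
```

>>> arm_command(deltas=[{"dx":-0.04,"dy":0.015,"dz":-0.006},{"dx":-0.085,"dy":0.03,"dz":-0.013},{"dx":-0.13,"dy":0.045,"dz":-0.019},{"dx":-0.175,"dy":0.06,"dz":-0.026},{"dx":-0.21,"dy":0.075,"dz":-0.031}], claw=1, grip_force=25)

```text
invalid input at $.deltas[0]: expected keys dx, dy, dz, wx, wy, wz
```

>>> arm_command(deltas=[{"dx":-0.01,"dy":0.01,"dz":-0.002},{"dx":-0.012,"dy":0.01,"dz":-0.002},{"dx":-0.012,"dy":0.01,"dz":-0.002},{"dx":-0.012,"dy":0.01,"dz":-0.002},{"dx":-0.012,"dy":0.01,"dz":-0.002}])

```text
invalid input at $.deltas[0]: expected keys dx, dy, dz, wx, wy, wz
```

```bash
python3 - <<'E'
from plant import r
import cv2
s=r.get_state();print(s['clock'],s['tool_pos'],s['eef_rot'],s['contact_force'],s['opening'])
for n in("scene","side"):
    im=r.snapshot(n)[:,:,::-1];print(n)
    im=im[80:300,200:480] if n=='scene' else im[20:290,150:430]
    cv2.imwrite(f"pics/{n}1.png",cv2.resize(im,None,fx=2,fy=2))
cv2.imwrite("pics/wrist1.png",r.snapshot("wrist")[:,:,::-1])
E
```

```text
0.15 [ 6.24765165e-01 -2.40104120e-05  4.04094547e-01] [ 0.50041258 -0.50028757  0.49964038 -0.49965897] [0.93924011 1.01259075 0.01072716] 1.0000961128891983
scene
side
```

View pics/side1.png

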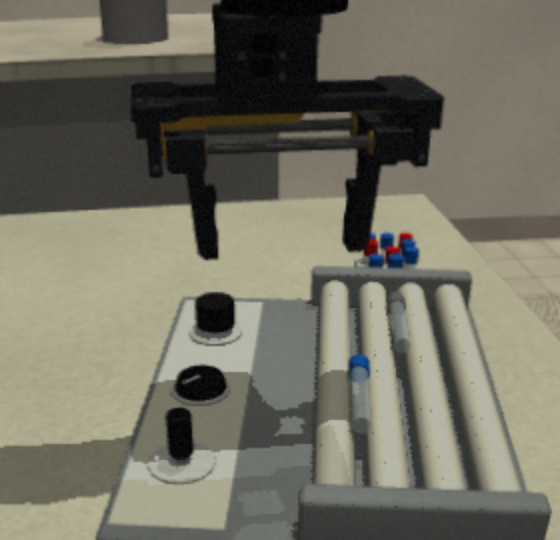

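View pics/wrist1.png

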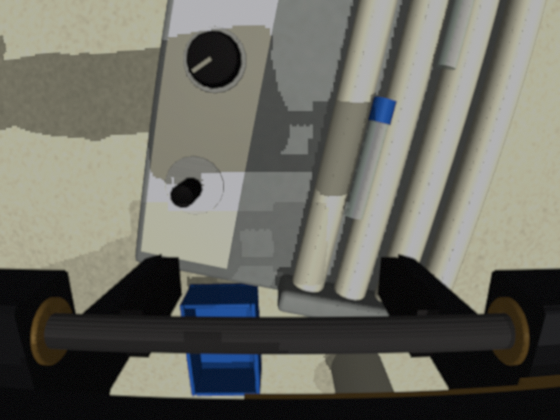

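The move was refused because every key is required, so nothing moved and the pictures show the same scene. I'll resend it with all the keys.

>>> arm_command(deltas=[{"dx":-0.04,"dy":0.015,"dz":-0.006,"wx":0,"wy":0,"wz":0},{"dx":-0.085,"dy":0.03,"dz":-0.013,"wx":0,"wy":0,"wz":0},{"dx":-0.13,"dy":0.045,"dz":-0.019,"wx":0,"wy":0,"wz":0},{"dx":-0.175,"dy":0.06,"dz":-0.026,"wx":0,"wy":0,"wz":0},{"dx":-0.21,"dy":0.075,"dz":-0.031,"wx":0,"wy":0,"wz":0}], claw=1, grip_force=25)

```text
clock: 0.8
tool_pos: [0.5931, 0.2134, 0.3292]
eef_rot: [-0.5, 0.5, -0.499, 0.501]
contact_force: [-0.3, 0.2, 1.1]
opening: 0.998
```

>>> arm_command(deltas=[{"dx":-0.01,"dy":0.01,"dz":-0.002,"wx":0,"wy":0,"wz":0},{"dx":-0.012,"dy":0.01,"dz":-0.002,"wx":0,"wy":0,"wz":0},{"dx":-0.012,"dy":0.01,"dz":-0.002,"wx":0,"wy":0,"wz":0},{"dx":-0.012,"dy":0.01,"dz":-0.002,"wx":0,"wy":0,"wz":0},{"dx":-0.012,"dy":0.01,"dz":-0.002,"wx":0,"wy":0,"wz":0}])

```text
clock: 1.3
tool_pos: [0.5929, 0.2199, 0.3205]
eef_rot: [0.499, -0.5, 0.501, -0.499]
contact_force: [-0.3, -0.4, -0.2]
opening: 0.999
```

```bash
cat > look.py <<'E'
from plant import r
import cv2,sys
k=sys.argv[1]
s=r.get_state();print(s['clock'],s['tool_pos'],s['eef_rot'],s['contact_force'],s['opening'])
for n in sys.argv[2:]:
    im=r.snapshot(n)[:,:,::-1];cv2.imwrite(f"pics/{n}{k}_raw.png",im)
    if n=='scene':im=cv2.resize(im[80:300,200:480],None,fx=2,fy=2)
    if n=='side':im=cv2.resize(im[20:290,150:430],None,fx=2,fy=2)
    cv2.imwrite(f"pics/{n}{k}.png",im)
E
python3 look.py 2 scene side wrist
```

```text
1.3 [0.59290364 0.21990974 0.32051917] [ 0.49899619 -0.50021437  0.50135841 -0.4994278 ] [-0.26590068 -0.42289715 -0.20373497] 0.9985674015058478
```

View pics/side2.png

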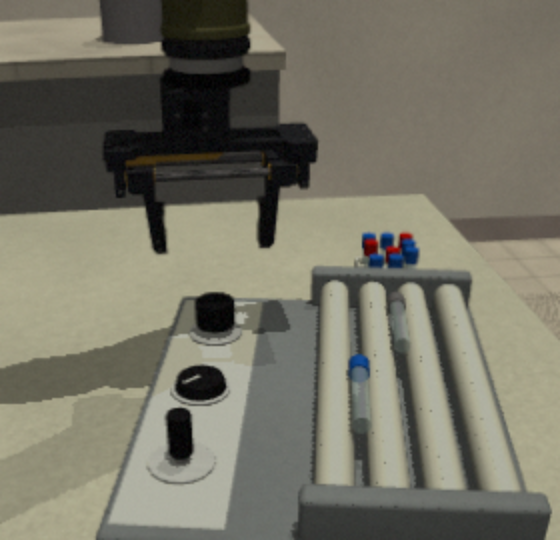

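View pics/wrist2.png

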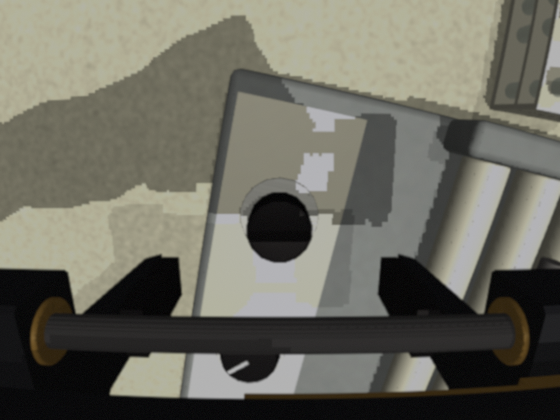

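The wrist view shows the wide knob at about (279,228), midway between the fingers. I'll check its y from this view.

```bash
python3 - <<'E'
from plant import r
from h import *
c=r.get_calibration('wrist');im=cv2.imread('pics/wrist2_raw.png')[170:285,230:330]
m=(im.max(2)<70).astype(np.uint8);N,l,s,ct=cv2.connectedComponentsWithStats(m);i=1+np.argmax(s[1:,4]);u,v=ct[i]+[230,170]
print(u,v,s[i],plane(c,u,v,.088))
E
```

```text
278.76014553596417 226.81416176882172 [  17   22   65   70 3573] [0.5934647 0.2226617 0.088    ]
```

>>> arm_command(deltas=[{"dx":-0.001,"dy":0.02,"dz":0,"wx":0,"wy":0,"wz":0},{"dx":-0.001,"dy":0.045,"dz":0,"wx":0,"wy":0,"wz":0},{"dx":-0.001,"dy":0.065,"dz":0,"wx":0,"wy":0,"wz":0},{"dx":-0.001,"dy":0.077,"dz":0,"wx":0,"wy":0,"wz":0},{"dx":-0.001,"dy":0.082,"dz":0,"wx":0,"wy":0,"wz":0}])

```text
clock: 1.95
tool_pos: [0.5918, 0.2227, 0.2367]
eef_rot: [0.5, -0.5, 0.5, -0.499]
contact_force: [-1.0, -0.1, 0.1]
opening: 1.001
```

>>> arm_command(deltas=[{"dx":0,"dy":0,"dz":0,"wx":0,"wy":0,"wz":0},{"dx":0,"dy":0,"dz":0,"wx":0,"wy":0,"wz":0},{"dx":0,"dy":0,"dz":0,"wx":0,"wy":0,"wz":0},{"dx":0,"dy":0,"dz":0,"wx":0,"wy":0,"wz":0},{"dx":0,"dy":0,"dz":0,"wx":0,"wy":0,"wz":0}])

```text
clock: 2.45
tool_pos: [0.5922, 0.2231, 0.2383]
eef_rot: [-0.5, 0.5, -0.5, 0.5]
contact_force: [-0.2, -0.1, -0.5]
opening: 1.0
```

```bash
python3 look.py 3 scene side
```

```text
2.45 [0.59216527 0.22306703 0.23825835] [-0.4996999   0.49986389 -0.50013825  0.50029774] [-0.18875923 -0.13731628 -0.51259095] 1.0003527445614757
```

View pics/side3.png

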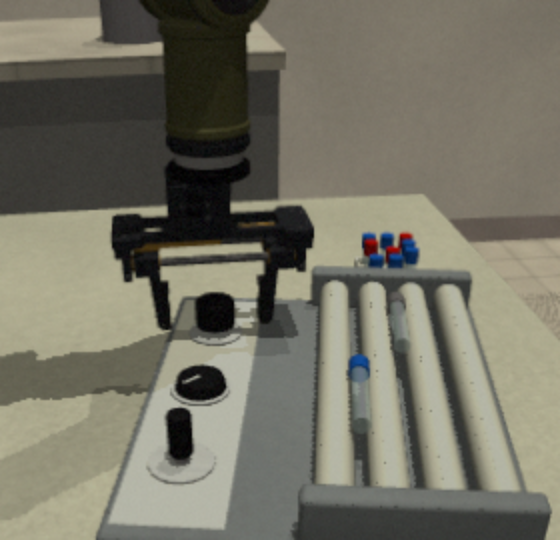

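View pics/scene3.png

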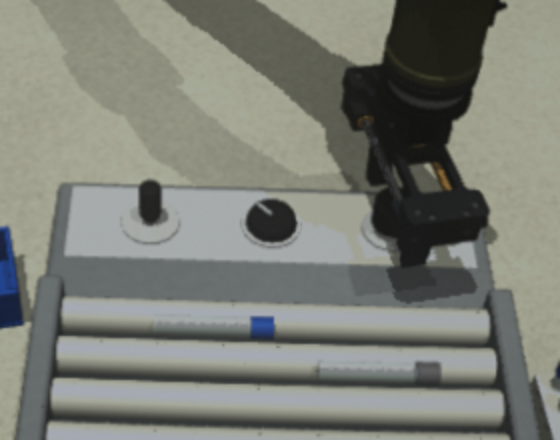

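The fingers straddle the knob, so I'll close the jaws.

>>> arm_command(deltas=[{"dx":0,"dy":0,"dz":0,"wx":0,"wy":0,"wz":0},{"dx":0,"dy":0,"dz":0,"wx":0,"wy":0,"wz":0},{"dx":0,"dy":0,"dz":0,"wx":0,"wy":0,"wz":0},{"dx":0,"dy":0,"dz":0,"wx":0,"wy":0,"wz":0},{"dx":0,"dy":0,"dz":0,"wx":0,"wy":0,"wz":0}], claw=-1, grip_force=25)

```text
clock: 3.05
tool_pos: [0.592, 0.223, 0.2377]
eef_rot: [-0.5, 0.5, -0.5, 0.5]
contact_force: [-0.4, -0.5, -0.7]
opening: 0.572
```

>>> arm_command(deltas=[{"dx":0,"dy":0,"dz":0,"wx":0,"wy":0,"wz":0},{"dx":0,"dy":0,"dz":0,"wx":0,"wy":0,"wz":0},{"dx":0,"dy":0,"dz":0,"wx":0,"wy":0,"wz":0},{"dx":0,"dy":0,"dz":0,"wx":0,"wy":0,"wz":0},{"dx":0,"dy":0,"dz":0,"wx":0,"wy":0,"wz":0}])

```text
clock: 3.55
tool_pos: [0.5924, 0.223, 0.2378]
eef_rot: [-0.5, 0.5, -0.5, 0.5]
contact_force: [3.0, 0.6, -0.5]
opening: 0.444
```

The jaws stopped at about 39 mm, so the knob is gripped. Now I'll pull it up slowly.

>>> arm_command(deltas=[{"dx":0,"dy":-0.002,"dz":0,"wx":0,"wy":0,"wz":0},{"dx":0,"dy":-0.004,"dz":0,"wx":0,"wy":0,"wz":0},{"dx":0,"dy":-0.006,"dz":0,"wx":0,"wy":0,"wz":0},{"dx":0,"dy":-0.008,"dz":0,"wx":0,"wy":0,"wz":0},{"dx":0,"dy":-0.01,"dz":0,"wx":0,"wy":0,"wz":0}])

```text
clock: 4.05
tool_pos: [0.5923, 0.223, 0.2483]
eef_rot: [-0.5, 0.5, -0.5, 0.5]
contact_force: [3.6, 0.2, -1.0]
opening: 0.446
```

>>> arm_command(deltas=[{"dx":0,"dy":-0.003,"dz":0,"wx":0,"wy":0,"wz":0},{"dx":0,"dy":-0.006,"dz":0,"wx":0,"wy":0,"wz":0},{"dx":0,"dy":-0.009,"dz":0,"wx":0,"wy":0,"wz":0},{"dx":0,"dy":-0.011,"dz":0,"wx":0,"wy":0,"wz":0},{"dx":0,"dy":-0.011,"dz":0,"wx":0,"wy":0,"wz":0}])

```text
clock: 4.55
tool_pos: [0.5924, 0.223, 0.2579]
eef_rot: [-0.5, 0.5, -0.5, 0.5]
contact_force: [8.3, 0.5, -8.2]
opening: 0.445
```

```bash
python3 look.py 4 scene side
```

```text
4.55 [0.59236708 0.22299462 0.25790829] [-0.49971866  0.49986526 -0.50011193  0.50030395] [ 8.2982626   0.4805524  -8.20771891] 0.44500933575094886
```

View pics/side4.png

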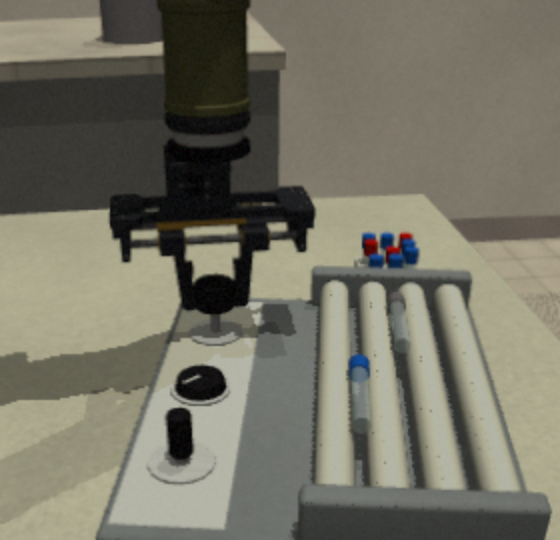

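The knob is out with its stem visible, and the 8 N pull shows it is at the end stop. I'll hold it for 1.5 s.

>>> arm_command(deltas=[{"dx":0,"dy":0,"dz":0,"wx":0,"wy":0,"wz":0},{"dx":0,"dy":0,"dz":0,"wx":0,"wy":0,"wz":0},{"dx":0,"dy":0,"dz":0,"wx":0,"wy":0,"wz":0},{"dx":0,"dy":0,"dz":0,"wx":0,"wy":0,"wz":0},{"dx":0,"dy":0,"dz":0,"wx":0,"wy":0,"wz":0}])

```text
clock: 5.15
tool_pos: [0.5924, 0.223, 0.2579]
eef_rot: [-0.5, 0.5, -0.5, 0.5]
contact_force: [6.9, 1.4, -7.9]
opening: 0.443
```

>>> arm_command(deltas=[{"dx":0,"dy":0,"dz":0,"wx":0,"wy":0,"wz":0},{"dx":0,"dy":0,"dz":0,"wx":0,"wy":0,"wz":0},{"dx":0,"dy":0,"dz":0,"wx":0,"wy":0,"wz":0},{"dx":0,"dy":0,"dz":0,"wx":0,"wy":0,"wz":0},{"dx":0,"dy":0,"dz":0,"wx":0,"wy":0,"wz":0}])

```text
clock: 5.65
tool_pos: [0.5924, 0.223, 0.2579]
eef_rot: [-0.5, 0.5, -0.5, 0.5]
contact_force: [7.0, 1.0, -6.9]
opening: 0.445
```

>>> arm_command(deltas=[{"dx":0,"dy":0,"dz":0,"wx":0,"wy":0,"wz":0},{"dx":0,"dy":0,"dz":0,"wx":0,"wy":0,"wz":0},{"dx":0,"dy":0,"dz":0,"wx":0,"wy":0,"wz":0},{"dx":0,"dy":0,"dz":0,"wx":0,"wy":0,"wz":0},{"dx":0,"dy":0,"dz":0,"wx":0,"wy":0,"wz":0}])

```text
clock: 6.15
tool_pos: [0.5924, 0.223, 0.2579]
eef_rot: [-0.5, 0.5, -0.5, 0.5]
contact_force: [6.2, 0.8, -8.1]
opening: 0.441
```

```bash
python3 look.py 5 side
```

```text
6.15 [0.59239871 0.22297995 0.25790237] [-0.4997243   0.49989227 -0.50013507  0.5002482 ] [ 6.15583766  0.75413339 -8.14554725] 0.44106064574248527
```

View pics/side5.png

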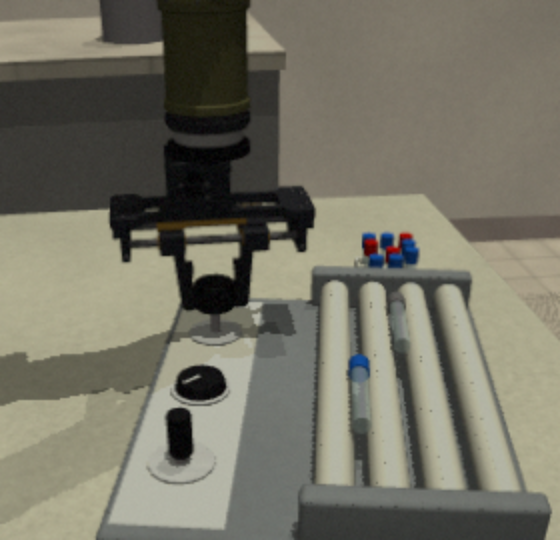

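The knob is still out after 1.65 s. Next I'll push it home: 21 mm back to the start, plus 1 mm.

>>> arm_command(deltas=[{"dx":0,"dy":0.002,"dz":0,"wx":0,"wy":0,"wz":0},{"dx":0,"dy":0.004,"dz":0,"wx":0,"wy":0,"wz":0},{"dx":0,"dy":0.006,"dz":0,"wx":0,"wy":0,"wz":0},{"dx":0,"dy":0.008,"dz":0,"wx":0,"wy":0,"wz":0},{"dx":0,"dy":0.01,"dz":0,"wx":0,"wy":0,"wz":0}])

```text
clock: 6.7
tool_pos: [0.5923, 0.223, 0.2487]
eef_rot: [-0.5, 0.5, -0.5, 0.5]
contact_force: [4.6, 0.6, -0.1]
opening: 0.448
```

>>> arm_command(deltas=[{"dx":0,"dy":0.003,"dz":0,"wx":0,"wy":0,"wz":0},{"dx":0,"dy":0.006,"dz":0,"wx":0,"wy":0,"wz":0},{"dx":0,"dy":0.009,"dz":0,"wx":0,"wy":0,"wz":0},{"dx":0,"dy":0.011,"dz":0,"wx":0,"wy":0,"wz":0},{"dx":0,"dy":0.012,"dz":0,"wx":0,"wy":0,"wz":0}])

```text
clock: 7.2
tool_pos: [0.5924, 0.2231, 0.2376]
eef_rot: [0.5, -0.5, 0.5, -0.5]
contact_force: [1.6, -1.2, 14.2]
opening: 0.446
```

```bash
python3 look.py 6 side
```

```text
7.2 [0.59236488 0.22305023 0.23761019] [ 0.49964663 -0.49981213  0.50029999 -0.50024094] [ 1.62173202 -1.15844929 14.20668482] 0.44612636057580496
```

View pics/side6.png

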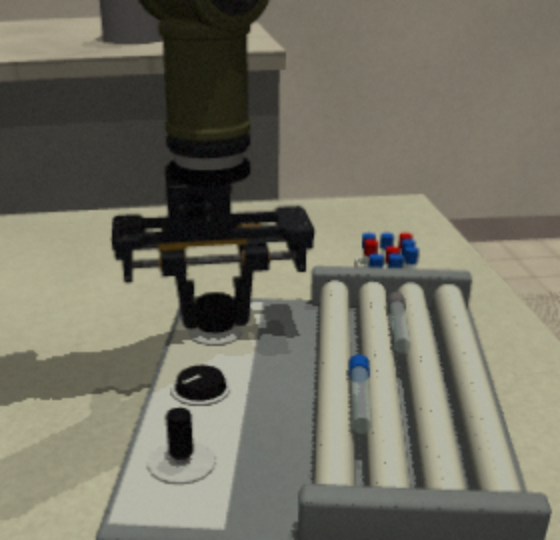

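The knob is home, pressing down with 14 N at the start height. I'll release it, then rise.

>>> arm_command(deltas=[{"dx":0,"dy":-0.001,"dz":0,"wx":0,"wy":0,"wz":0},{"dx":0,"dy":-0.001,"dz":0,"wx":0,"wy":0,"wz":0},{"dx":0,"dy":-0.001,"dz":0,"wx":0,"wy":0,"wz":0},{"dx":0,"dy":-0.001,"dz":0,"wx":0,"wy":0,"wz":0},{"dx":0,"dy":-0.001,"dz":0,"wx":0,"wy":0,"wz":0}], claw=1)

```text
clock: 7.75
tool_pos: [0.5916, 0.223, 0.2374]
eef_rot: [0.5, -0.5, 0.5, -0.5]
contact_force: [-0.0, -0.3, 0.2]
opening: 0.873
```

>>> arm_command(deltas=[{"dx":0,"dy":0,"dz":0,"wx":0,"wy":0,"wz":0},{"dx":0,"dy":0,"dz":0,"wx":0,"wy":0,"wz":0},{"dx":0,"dy":0,"dz":0,"wx":0,"wy":0,"wz":0},{"dx":0,"dy":0,"dz":0,"wx":0,"wy":0,"wz":0},{"dx":0,"dy":0,"dz":0,"wx":0,"wy":0,"wz":0}])

```text
clock: 8.25
tool_pos: [0.592, 0.223, 0.2377]
eef_rot: [0.5, -0.5, 0.5, -0.5]
contact_force: [0.4, 1.0, -0.2]
opening: 0.995
```

>>> arm_command(deltas=[{"dx":0,"dy":-0.02,"dz":0,"wx":0,"wy":0,"wz":0},{"dx":0,"dy":-0.05,"dz":0,"wx":0,"wy":0,"wz":0},{"dx":0,"dy":-0.08,"dz":0,"wx":0,"wy":0,"wz":0},{"dx":0,"dy":-0.11,"dz":0,"wx":0,"wy":0,"wz":0},{"dx":0,"dy":-0.12,"dz":0,"wx":0,"wy":0,"wz":0}])

```text
clock: 8.75
tool_pos: [0.5928, 0.2234, 0.361]
eef_rot: [-0.498, 0.499, -0.501, 0.502]
contact_force: [-0.3, -1.0, -0.6]
opening: 0.998
```

>>> arm_command(deltas=[{"dx":0,"dy":0,"dz":0,"wx":0,"wy":0,"wz":0},{"dx":0,"dy":0,"dz":0,"wx":0,"wy":0,"wz":0},{"dx":0,"dy":0,"dz":0,"wx":0,"wy":0,"wz":0},{"dx":0,"dy":0,"dz":0,"wx":0,"wy":0,"wz":0},{"dx":0,"dy":0,"dz":0,"wx":0,"wy":0,"wz":0}])

```text
clock: 9.25
tool_pos: [0.5918, 0.223, 0.3568]
eef_rot: [0.501, -0.5, 0.5, -0.5]
contact_force: [0.5, 0.8, 0.3]
opening: 1.002
```

```bash
python3 look.py 7 scene side; python3 - <<'E'
import cv2,numpy as np
for nm in('side0.png','side7_raw.png'):
    im=cv2.imread('pics/'+nm)
    for k,(a,b,x,y) in {'slim':(228,220,252,250),'wide':(240,160,276,195)}.items():
        N,l,s,ct=cv2.connectedComponentsWithStats((im[b:y,a:x].max(2)<60).astype(np.uint8));i=1+np.argmax(s[1:,4]);print(nm,k,ct[i]+[a,b],s[i])
E
```

```text
9.25 [0.59183662 0.22296118 0.35675484] [ 0.50055301 -0.50016784  0.49977713 -0.49950138] [0.45167232 0.7740896  0.31586477] 1.0024983383334682
side0.png slim [239.43234323 236.28382838] [  5   4  14  26 303]
side0.png wide [257.07079646 176.13569322] [  8   7  19  20 339]
side7_raw.png slim [239.44755245 236.46503497] [  5   4  13  26 286]
side7_raw.png wide [257.02305476 176.06051873] [  8   6  19  21 347]
```

View pics/side7.png

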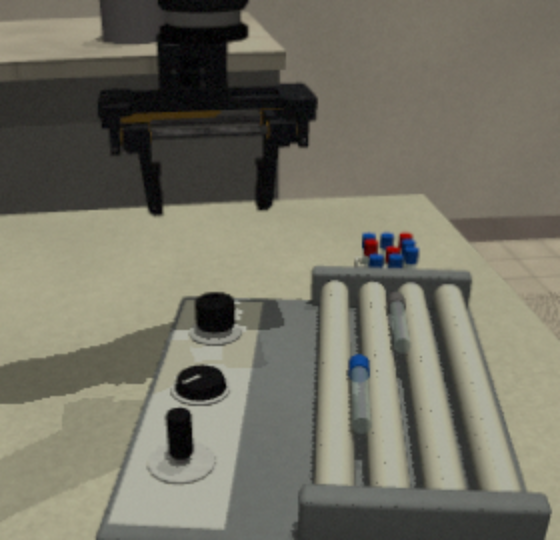

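Both knobs are at their starting pixels (wide 257,176; slim 239,236), and the gripper is well clear of everything.

```bash
python3 -c "
from plant import r
print(r.finish_job())"
```

```text
the job is handed in; nothing more can be done
None
```

I cycled the main switch: the wide knob was pulled out to its end stop, held there for over 1.5 s, pushed fully home and let go. The job was handed in at about 9.4 s on the robot's clock.

- **Pull:** the tool rose about 20 mm, and about 8 N of pull against the end stop showed the knob was out. The side view showed its stem.
- **Push home:** the tool came back to its starting height, and the knob met its stop with about 14 N of push.
- **Final look:** in the side view both knobs are within 0.2 px of where they started, so the slim knob is still in. The gripper is open and well above everything, and the force reading is near zero.

No check failed or disagreed. My first move call was refused because it left out the turn values; nothing moved, and I sent it again in full.

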